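Open the safety-capped thinner can

ROBOT

A 6-joint arm with a two-finger parallel gripper is mounted at the origin on the work surface. World frame = base frame: x ahead of the robot, y to its left, z up, the work surface at z = 0. Lengths are in mm, angles in rad, forces in N, time in s.
With the tool pointing down it reaches from about 300 to 775 mm from the base axis. Payload 14.6 kg.
Tool frame: the origin (TCP) lies midway between the tips of the shut fingers; the grasp point (between the pads) lies grasp_offset behind it (grasp_offset is the distance from the TCP to the grasp point, in mm); z points along the fingers, y is the line along which they close (so a half turn about z gives the same grasp; the last joint's range is limited). The gripper opens to 94 mm and grips with 3 to 60 N. Pads are 16 mm wide; open, the fingers measure 119 mm over their backs; the gripper's body (75 mm by 177 mm) begins 78 mm behind the grasp point.
Start: joints at [-1.391, 0.3, 1.521, -0, 1.321, -0.067], TCP at [134.36, -533.326, 205.446] pointing down, gripper open.
Joint ranges: [-3.03, 3.03], [-0.79, 2.21], [0.23, 2.52], [-1.04, 4.18], [0, 3.07], [-2.55, 2.55]. Speed limits (rad/s): [2.22, 2.22, 2.57, 3.14, 3.14, 3.14].

INTERFACE

Orientations are given as [roll, pitch, yaw] about the fixed x, y, z axes, in that order (R = Rz(yaw) Ry(pitch) Rx(roll)).
In Python, from cell import * gives the robot as it stands. The module is installed in compiled form; this text tells all that it offers.
- The arm moves only by the shell command python3 -m jog 'ROWS' [FORCE]. ROWS is JSON, a list of rows, each a list of 3 entries, a list of its own where there are three numbers: the finger opening in mm, from 0 to 94, then the shift along the tool's x, y, z in units of 50 mm (1.0 is 50 mm), then the turn about the tool's z in units of 180 degrees (1.0 is 180 degrees). In form: [[fingers, [dx, dy, dz], twist], ...]. A call has 1 to 20 rows; each row shifts and turns the commanded pose from where the row before left it, along the tool's axes as they then stand; what a row does not reach is not made up. A row lasts 1/10 s, in which the tool goes at most 50 mm and 8.59 degrees, less where a joint would pass 70% of its speed; a pose out of reach is approached as far as the arm can. A call with a number of a shift or a turn outside -1 to 1 is refused whole. A call with a gripper value outside its range is refused whole. The fingers move at their own pace and stop on an object; FORCE is the grip in N (left out, the last holds). Time passes only in rows, so rows that do not move let the fingers close. It gives the time, the measured TCP pose, the force, the opening and the grip force at its end, in the units of the state.
- read_state(): the state, without advancing time (a new reading comes with each control period).
- camera(name): name is "scene" or "top"; returns the picture (400x640x3 uint8, red, green, blue); there is no depth.
- calibration(name): a dict with "mtx" (3x3 intrinsics, pixels), "distortion" ([k1, k2, p1, p2, k3] as OpenCV has them; the pictures are not rectified), "cam_to_world" (4x4, takes a point from camera to world coordinates). Camera axes: x right, y down, z forward; pixel columns grow to the right and rows downward; lengths in mm; the calibration is good to about 2 mm. A picture is of the moment at which its call begins. calibration takes no time and is no camera call.
- sign_off(): hands the job in; it is judged then, once.
Trained networks look in the newest picture that a camera, given by its name, has taken for a name from the list of things; names that differ only in an ending like _2 or _b are one class to them, and where a whole thing is asked for, a point or a joint stands for the part that bears it (a point fixed in the world has none). Each returns a list of dicts, best first, with "conf" (0 to 1); they miss things now and then, are a little off and sometimes report something else, mostly with a low value. They report only what shows in the picture. A call takes as long as a camera call. They do not tell look-alikes from the thing itself.
- regions_of(camera, query): "pixels" (400x640 bool, what is visible of it) and "rect" ([centre column, centre row, width, height] in pixels, round what is visible of it).
The state is a dict: "clock": time; "joints": joint angles; "qd": joint speeds; "effort": joint torques, N m; "eef_pos": TCP position; "eef_rot": TCP orientation; "wrist_force": force on the tool from outside, world axes, zero at the start; "moment": the same for the moment, N m; "finger_gap": finger opening in mm; "finger_force": force on a finger pad.
Only numpy, scipy, OpenCV 4.12 (cv2) and the standard library are available. Lean on these libraries where they do the work, as an engineer would, in place of code of your own. Each camera call takes 0.05 s, during which the arm holds its last target. There are 200 camera calls.

TASK

Take the red safety cap off the blue thinner can: push it slowly straight down against its spring until it goes no further, keep it down while you twist it anticlockwise (seen from above) free of its catch, then lift it off and set it down gently, top up, in the white enamel tray. Press firmly but do not force it: more than about 27 N crushes the seal under the cap, and wrenching at a cap that is still caught bends the neck. Never drop or fling the cap, and leave the other things on the bench where they are.

Things in the scene. Friction and masses are not known exactly. Their poses are not given: they have to be found in the camera images.
- can: blue square thinner can, 90 x 90 mm and 120 mm high, wedged in a low wooden caddy (126 x 126 x 34 mm) screwed to the bench, so it cannot turn or slide. Origin: centre of the underside, z up. Sloping shoulder from 120 to 128 mm, then a metal neck 29 mm thick, axis on the origin, rim at 160 mm, with 4 bayonet ledges (36 mm across) at 149 to 155 mm.
- cap: loose red ribbed round safety cap on the can's neck: 46 mm across, 30 mm high, about 35 g, open below, white mark on top along its x. Origin: centre of its lower edge, z up; at rest 146 mm above the can's origin. 4 inner lugs sit in notches under the neck's ledges. It is freed by a push down, then a turn anticlockwise from above; from 31 degrees on its lugs are clear of the ledges, at 59 they meet a stop.
- seal: sprung rubber sealing disc (21 mm across) in the can's mouth, hidden under the cap, which it pushes up with 7 to 11 N. Origin: centre of its top face. Pushed down, the cap clears its catch 2 to 9 mm lower (differs from can to can, not to be seen) and the disc bottoms hard 0.9 mm after that, where the spring alone gives 12.5 N and the push then climbs some 15 to 20 N per mm. It stays in the can, risen up to 9 mm when the cap is off.
- tray: loose square white enamel tray with a blue rim, 170 x 170 mm, 0.7 kg, floor 4 mm thick, rim 14 mm high and 4 mm thick. Origin: centre of the underside; x and y along its sides, z up.
- gesso: white plastic bottle, 60 mm across, 125 mm high; a bystander. Origin: centre of the underside.
- acrylic_ochre: yellow paint jar with a black lid, 60 mm across, 65 mm high; a bystander. Origin: centre of the underside.
- acrylic_green: green paint jar with a white lid, 60 mm across, 65 mm high; a bystander. Origin: centre of the underside.
- tape: roll of brown masking tape lying flat, 100 mm across, 25 mm high; a bystander. Origin: centre of the underside.
- brush: paint brush lying on the bench; a bystander. Origin: underside near its middle, x along it.
- palette_knife: palette knife lying on the bench: wooden handle, thin steel blade, 210 mm long; a bystander. Origin: underside at its middle, x along it.
- rinse_pot: open terracotta-coloured rinsing pot, 72 mm across, 85 mm high; a bystander. Origin: centre of the underside.
There are look-alikes about, which are no part of the job. Several things have the shape of the cap; the one meant has the colours described above.

How it is judged:
By the outcome, as a careful person would: the job done as asked, in the order asked, and still so for the second after the job is handed in, with the robot touching nothing.
It also fails if it takes over 67 s, if anything falls off the work surface, if the arm or the gripper's body presses on something with over 40 N, if the wrist force passes 120 N, or if a joint passes its speed limit or range.

## Working session

There is one attempt and no reset: what is moved stays moved. The work goes in short steps, Python scripts to look and compute and a shell command to move; the robot and the scene stay as the last step left them, time stands still between calls to the robot, and variables do not carry over. Pictures are saved under pics/ and viewed, at most 10 in all, crops included, and the job is handed in when it is done.

```bash
mkdir -p pics
python3 - <<'E'
from cell import *
import cv2,numpy as np
ims=[]
for n in ("scene","top"):
    im=camera(n); cv2.imwrite(f"pics/{n}0.png",cv2.cvtColor(im,cv2.COLOR_RGB2BGR))
    c=calibration(n); print(n,c["mtx"],c["distortion"],c["cam_to_world"])
    for q in ("can","cap","tray"):
        print(q,[(round(r["conf"],2),np.round(r["rect"],1).tolist(),im[r["pixels"]].mean(0).round().tolist()) for r in regions_of(n,q)])
print(read_state())
E
```

```text
scene [[463.58159639   0.         318.75098944]
 [  0.         463.58159639 195.16334009]
 [  0.           0.           1.        ]] [-0.07087575  0.          0.          0.          0.        ] [[-8.09315060e-01  4.58815218e-01 -3.66739321e-01  1.04986549e+03]
 [ 5.87077654e-01  6.12002215e-01 -5.29899157e-01  6.82779387e+02]
 [-1.86805204e-02 -6.44159829e-01 -7.64662771e-01  1.10493932e+03]
 [ 0.00000000e+00  0.00000000e+00  0.00000000e+00  1.00000000e+00]]
can [(0.63, [314.8, 169.7, 58.1, 55.5], [83.0, 84.0, 92.0])]
cap [(0.75, [313.6, 140.6, 18.2, 22.3], [181.0, 36.0, 30.0]), (0.73, [361.8, 167.3, 15.6, 16.6], [133.0, 58.0, 139.0])]
tray [(0.69, [383.2, 239.2, 76.7, 57.2], [229.0, 231.0, 234.0])]
top [[369.36221126   0.         326.59375329]
 [  0.         369.36221126 201.25392637]
 [  0.           0.           1.        ]] [-0.04742301  0.          0.          0.          0.        ] [[-2.01611461e-02 -9.94604253e-01  1.01763981e-01  4.99879552e+02]
 [-9.99276140e-01  2.33302617e-02  3.00482080e-02 -1.67545894e+01]
 [-3.22602558e-02 -1.01084512e-01 -9.94354664e-01  9.82856716e+
[... 324 characters left out ...]
ck': 0.4, 'joints': array([-1.39061247e+00,  2.99968629e-01,  1.52111020e+00,  1.64457278e-05,
        1.32070250e+00, -6.66199950e-02]), 'qd': array([-5.92791708e-04, -5.35603890e-04, -6.73845407e-04, -1.57350362e-05,
        1.68463000e-03, -3.51530916e-04]), 'effort': array([-4.24157915e-04, -5.31198514e+01, -3.52604377e+01,  7.08466535e-02,
        2.18904403e-02, -2.43539768e-05]), 'eef_pos': array([ 134.34859528, -533.27961235,  205.36126161]), 'eef_rot': array([-3.14140546e+00, -2.84583608e-05,  2.46799775e-01]), 'wrist_force': array([-0.6188535 ,  0.32128825, -0.49754416]), 'moment': array([ 0.04815287, -0.04237805, -0.02425854]), 'finger_force': 0.0, 'finger_gap': 93.83044857308576}
```

View pics/scene0.png

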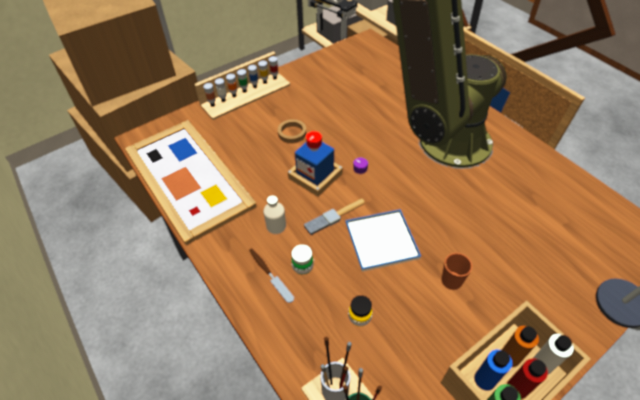

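View pics/top0.png

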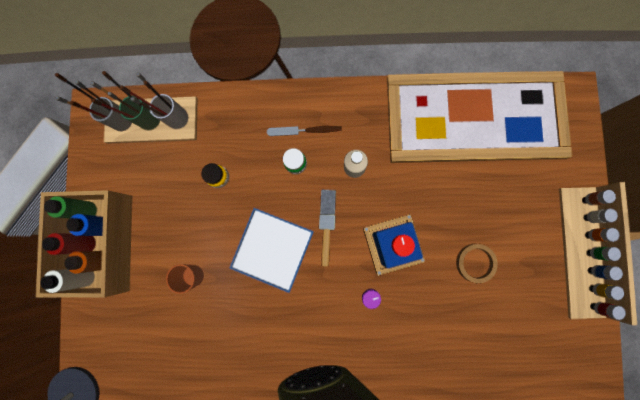

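The scene view shows the blue can with its red cap at (314,139), the purple look-alike at (361,165) and the tray at (383,239). In the top view the red cap is at (403,246), the tray at (271,250) and the purple cap at (371,298). The networks agree with both pictures.

```bash
cat > h.py <<'E'
from cell import *
import cell,cv2,numpy as np
from scipy.optimize import least_squares
def proj(n,P):
    c=calibration(n);T=np.linalg.inv(c["cam_to_world"]);
    p,_=cv2.projectPoints(np.asarray(P,float).reshape(-1,1,3),cv2.Rodrigues(T[:3,:3])[0],T[:3,3],np.array(c["mtx"]),np.array(c["distortion"]));return p[:,0]
a=np.linspace(0,2*np.pi,40,endpoint=False)
def cyl(p,r=23,h=30): # p = top centre
    ci=np.c_[r*np.cos(a),r*np.sin(a),0*a]; return np.r_[ci+p,ci+p-[0,0,h]]
def redmask(im): 
    im=im.astype(int);return (im[...,0]>120)&(im[...,1]<90)&(im[...,2]<90)
def near(m,rect,pad=6):
    o=np.zeros_like(m);x,y,w,h=rect;s=np.s_[max(0,int(y-h/2-pad)):int(y+h/2+pad),max(0,int(x-w/2-pad)):int(x+w/2+pad)];o[s]=m[s];return o
def bbox(m):
    v,u=np.nonzero(m);return np.array([u.min()-.5,u.max()+.5,v.min()-.5,v.max()+.5])
def hullbox(q): return np.array([q[:,0].min(),q[:,0].max(),q[:,1].min(),q[:,1].max()])
E
python3 - <<'E'
from h import *
print([x for x in dir(cell) if not x.startswith('_')], getattr(cell,'grasp_offset',None))
B={};corn={}
for n in ("scene","top"):
    im=camera(n)
    r=[r for r in regions_of(n,"cap") if im[r["pixels"]].mean(0)[2]<90][0]
    B[n]=bbox(near(redmask(im),r["rect"])|r["pixels"]); print(n,B[n],bbox(r["pixels"]))
    B[n]=bbox(near(redmask(im),r["rect"]))
    t=regions_of(n,"tray")[0]; v,u=np.nonzero(t["pixels"])
    rect=cv2.approxPolyDP(cv2.convexHull(np.c_[u,v].astype(np.int32)),6,True)[:,0]; corn[n]=rect.astype(float); print(n,rect.tolist())
f=lambda p:np.concatenate([hullbox(proj(n,cyl(p)))-B[n] for n in B])
s=least_squares(f,[480,-200,180],loss='soft_l1');print("cap top",s.x,f(s.x).round(1))
# tray: x,y,yaw,z of rim top outer corners
def tp(p): 
    c,s_=np.cos(p[2]),np.sin(p[2]);q=85*np.array([[1,1],[1,-1],[-1,-1],[-1,1]]);return np.c_[q@np.array([[c,s_],[-s_,c]])+p[:2],np.full(4,p[3])]
def ft(p):
    o=[]
    for n in corn:
        q=proj(n,tp(p))
        for k in corn[n]: d=q-k; o.append(d[np.argmin((d**2).sum(1))])
    return np.concatenate(o)
best=min((least_squares(ft,[420,120,y,14],loss='soft_l1') for y in np.arange(0,1.57,.2)),key=lambda s:s.cost)
print("tray",best.x,ft(best.x).round(1))
E
```

```text
['Unreachable', 'calibration', 'camera', 'grasp_offset', 'read_state', 'regions_of', 'sign_off'] 18.8
scene [296.5 321.5 126.5 149.5] [304.5 321.5 130.5 149.5]
scene [[420, 256], [361, 270], [344, 222], [400, 210]]
top [390.5 421.5 227.5 256.5] [390.5 414.5 234.5 256.5]
top [[312, 231], [288, 291], [230, 268], [253, 209]]
cap top [ 493.22724318 -161.97558916  195.97611277] [ 4.6 -4.4 -0.8  0.4  1.9 -3.2  2.1 -4.1]
tray [ 4.75714157e+02  1.62333454e+02 -3.85779908e-01  8.34147791e+00] [ 0.3  0.6  0.9  0.   0.8 -0.3 -0.8  0.1  0.4 -0.3  1.   0.7 -0.6 -0.2
  0.2 -1.1]
```

Run:
```python
from h import *
B={}
for n in ("scene","top"):
    im=camera(n)
    r=[r for r in regions_of(n,"cap") if im[r["pixels"]].mean(0)[2]<90][0]
    x,y,w,h=r["rect"]
    hsv=cv2.cvtColor(im,cv2.COLOR_RGB2HSV).astype(int)
    m=((hsv[...,0]<6)|(hsv[...,0]>170))&(hsv[...,1]>150)&(hsv[...,2]>110)
    m=near(m,r["rect"],4).astype(np.uint8); k,l,st,_=cv2.connectedComponentsWithStats(m)
    m=l==1+np.argmax(st[1:,4]); B[n]=bbox(m); print(n,B[n])
    s=np.s_[int(y-40):int(y+40),int(x-50):int(x+50)]
    cr=cv2.resize(im[s],None,fx=4,fy=4,interpolation=cv2.INTER_NEAREST); globals().setdefault("C",[]).append(cr)
f=lambda p:np.concatenate([hullbox(proj(n,cyl(p)))-B[n] for n in B])
s=least_squares(f,[480,-200,180],loss='soft_l1');print("cap top",s.x,f(s.x).round(1))
x,y,z=s.x
cv2.imwrite("pics/c1.png",cv2.cvtColor(np.hstack(C)[:, :800],cv2.COLOR_RGB2BGR))
```

```text
scene [305.5 321.5 130.5 143.5]
top [392.5 414.5 234.5 255.5]
cap top [ 482.98603926 -157.09533588  182.45915115] [-0.4 -0.6 -1.9  3.2 -1.   0.4  0.   0.6]
```

View pics/c1.png

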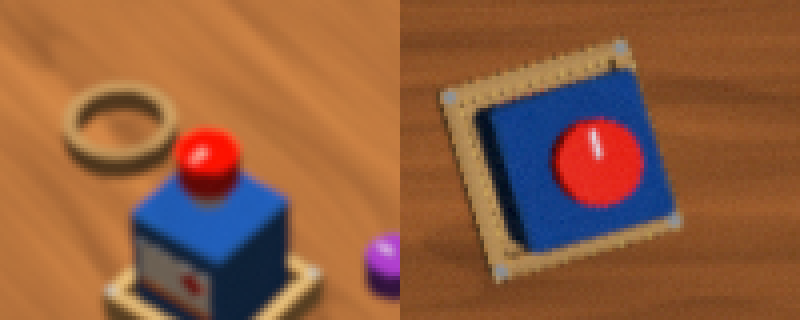

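The crop shows the red cap centred on the neck. In the scene view its dark lower side was cut by my threshold, so I'll refit with the full boxes.

Run:
```python
from h import *
for B in ({"scene":np.array([304.5,321.5,130.5,150.]),"top":np.array([391.5,414.8,234.3,256])},{"scene":np.array([305,321.,131,149.5]),"top":np.array([392,414.5,234.5,255.8])}):
    f=lambda p:np.concatenate([hullbox(proj(n,cyl(p)))-B[n] for n in B])
    s=least_squares(f,[480,-200,180],loss='soft_l1');print("cap top",s.x,f(s.x).round(1))
p=s.x
st=read_state();e=st["eef_pos"];yaw=st["eef_rot"][2]
from scipy.spatial.transform import Rotation as R
M=R.from_euler("xyz",st["eef_rot"]).as_matrix()
print(M.round(3),"yaw",yaw)
print("to cap xy, keep z, tool units",(M.T@(np.array([p[0],p[1],e[2]])-e)/50).round(3))
# joint1 change
print(np.arctan2(p[1],p[0]),st["joints"][[0,5]])
```

```text
cap top [ 482.98193097 -158.80271538  171.12376177] [ 0.4 -0.8  0.6 -0.9 -0.  -0.2  0.3 -0.2]
cap top [ 482.83271893 -159.07224627  170.44190939] [-0.1 -0.4  0.2 -0.3 -0.4  0.2  0.1  0.1]
[[ 0.97   0.244 -0.   ]
 [ 0.244 -0.97   0.   ]
 [-0.    -0.    -1.   ]] yaw 0.2468027199290299
to cap xy, keep z, tool units [ 8.587 -5.555 -0.   ]
-0.31825711033724985 [-1.39058819 -0.06659086]
```

```bash
python3 -m jog '[[94,[0.57,-0.37,-0.05],0],[94,[0.57,-0.37,-0.05],0],[94,[0.57,-0.37,-0.05],0],[94,[0.57,-0.37,-0.05],0],[94,[0.57,-0.37,-0.05],0],[94,[0.57,-0.37,-0.05],0],[94,[0.57,-0.37,-0.05],0],[94,[0.57,-0.37,-0.05],0],[94,[0.57,-0.37,-0.05],0],[94,[0.57,-0.37,-0.05],0],[94,[0.57,-0.37,-0.05],0],[94,[0.57,-0.37,-0.05],0],[94,[0.57,-0.37,-0.05],0],[94,[0.57,-0.37,-0.05],0],[94,[0.57,-0.37,-0.05],0],[94,[0,0,0],0],[94,[0,0,0],0],[94,[0,0,0],0]]' 60
python3 - <<'E'
from h import *
for n in ("scene","top"):
    im=camera(n)
    x,y=(314,140) if n=="scene" else (403,246)
    s=np.s_[y-50:y+50,x-50:x+50]
    globals().setdefault("C",[]).append(cv2.resize(im[s],None,fx=4,fy=4))
cv2.imwrite("pics/c2.png",cv2.cvtColor(np.hstack(C),cv2.COLOR_RGB2BGR))
E
```

```text
clock: 2.7
eef_pos: [480.6, -160.4, 242.9]
eef_rot: [3.142, 0.0, 0.246]
wrist_force: [-0.3, 0.1, 0.2]
finger_gap: 93.9
finger_force: 0.0
```

View pics/c2.png

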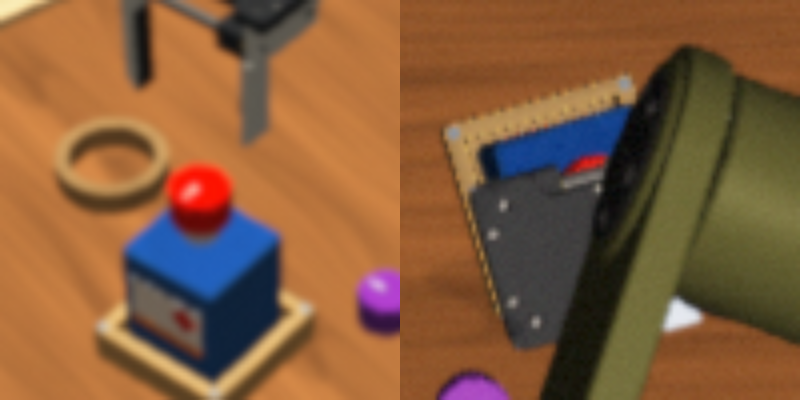

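The fingers straddle the cap, which is at (200,200) in the left crop, with clear air around it. I'll descend and close lightly, then check the side force.

```bash
python3 -m jog '[[94,[0.05,-0.014,0.2],0],[94,[0,0,0.3],0],[94,[0,0,0.3],0],[94,[0,0,0.3],0],[94,[0,0,0.3],0],[94,[0,0,0.3],0],[94,[0,0,0.16],0],[94,[0,0,0],0],[94,[0,0,0],0],[70,[0,0,0],0],[70,[0,0,0],0],[60,[0,0,0],0],[55,[0,0,0],0],[50,[0,0,0],0],[46,[0,0,0],0],[44,[0,0,0],0],[42,[0,0,0],0],[42,[0,0,0],0]]' 8
```

```text
clock: 4.6
eef_pos: [483.2, -158.0, 149.9]
eef_rot: [-3.141, 0.0, 0.247]
wrist_force: [-2.3, 5.4, 2.7]
finger_gap: 45.6
finger_force: 8.0
```

```bash
python3 -m jog '[[42,[0,-0.02,0],0],[42,[0,0,0],0],[42,[0,0,0],0]]' 8; python3 -m jog '[[40,[0,-0.01,0],0],[40,[0,0,0],0],[40,[0,0,0],0]]' 20
```

```text
clock: 4.9
eef_pos: [483.1, -157.9, 149.9]
eef_rot: [3.141, 0.0, 0.247]
wrist_force: [0.1, -4.6, -0.8]
finger_gap: 45.7
finger_force: 8.0
clock: 5.2
eef_pos: [483.1, -157.8, 150.0]
eef_rot: [3.14, -0.0, 0.246]
wrist_force: [1.1, -9.0, -2.0]
finger_gap: 45.9
finger_force: 20.0
```

```bash
python3 -m jog '[[40,[0,0.018,0],0],[40,[0,0,0],0],[40,[0,0,0],0]]' 20; python3 -m jog '[[40,[0,0,0],0],[40,[0,0,0],0],[40,[0,0,0],0]]' 55
```

```text
clock: 5.5
eef_pos: [483.2, -157.9, 149.9]
eef_rot: [-3.141, 0.0, 0.247]
wrist_force: [-1.5, -2.0, 0.2]
finger_gap: 45.6
finger_force: 20.0
clock: 5.8
eef_pos: [483.1, -157.9, 149.9]
eef_rot: [-3.142, 0.0, 0.247]
wrist_force: [-1.3, -1.5, -0.2]
finger_gap: 45.6
finger_force: 55.0
```

```bash
for i in 1; do :; done; python3 -m jog '[[40,[0,0,0.01],0],[40,[0,0,0.01],0],[40,[0,0,0],0]]'; python3 -m jog '[[40,[0,0,0.01],0],[40,[0,0,0.01],0],[40,[0,0,0],0]]';python3 -m jog '[[40,[0,0,0.01],0],[40,[0,0,0],0]]'
```

```text
clock: 6.1
eef_pos: [483.3, -157.9, 149.6]
eef_rot: [3.141, -0.001, 0.247]
wrist_force: [-4.4, -0.1, 6.9]
finger_gap: 45.5
finger_force: 55.0
clock: 6.4
eef_pos: [483.4, -157.9, 148.6]
eef_rot: [3.141, -0.001, 0.247]
wrist_force: [-4.5, -0.4, 8.2]
finger_gap: 45.5
finger_force: 55.0
clock: 6.6
eef_pos: [483.4, -157.9, 148.2]
eef_rot: [3.141, -0.001, 0.247]
wrist_force: [-4.6, 0.6, 8.7]
finger_gap: 45.2
finger_force: 55.0
```

```bash
python3 -m jog '[[40,[-0.008,0,0.01],0],[40,[0,0,0.01],0],[40,[0,0,0],0]]'; python3 -m jog '[[40,[0,0,0.01],0],[40,[0,0,0.01],0],[40,[0,0,0],0]]';python3 -m jog '[[40,[0,0,0.01],0],[40,[0,0,0],0]]'
```

```text
clock: 6.9
eef_pos: [483.4, -157.9, 147.4]
eef_rot: [3.141, -0.002, 0.247]
wrist_force: [-1.8, 1.3, 9.4]
finger_gap: 45.5
finger_force: 55.0
clock: 7.2
eef_pos: [483.3, -157.9, 146.4]
eef_rot: [3.141, -0.002, 0.247]
wrist_force: [-2.1, 1.5, 8.8]
finger_gap: 45.3
finger_force: 55.0
clock: 7.4
eef_pos: [483.3, -157.9, 145.9]
eef_rot: [3.141, -0.002, 0.247]
wrist_force: [-3.3, 2.1, 9.7]
finger_gap: 45.3
finger_force: 55.0
```

```bash
python3 -m jog '[[40,[0,0,0.01],0],[40,[0,0,0.01],0],[40,[0,0,0],0]]'
```

```text
clock: 7.7
eef_pos: [483.3, -157.9, 145.0]
eef_rot: [3.141, -0.002, 0.247]
wrist_force: [-2.8, 1.7, 10.2]
finger_gap: 45.4
finger_force: 55.0
```

```bash
python3 -m jog '[[40,[0,0,0.01],0],[40,[0,0,0.01],0],[40,[0,0,0],0]]'
```

```text
clock: 8.0
eef_pos: [483.3, -157.9, 144.0]
eef_rot: [3.141, -0.002, 0.247]
wrist_force: [-2.6, 1.8, 9.6]
finger_gap: 45.3
finger_force: 55.0
```

```bash
python3 -m jog '[[40,[0,0,0.01],0],[40,[0,0,0.01],0],[40,[0,0,0],0]]'
```

```text
clock: 8.3
eef_pos: [483.4, -157.9, 143.0]
eef_rot: [3.141, -0.002, 0.247]
wrist_force: [-4.0, 1.6, 9.6]
finger_gap: 45.6
finger_force: 55.0
```

```bash
python3 -m jog '[[40,[0,0,0.01],0],[40,[0,0,0.01],0],[40,[0,0,0],0]]'
```

```text
clock: 8.6
eef_pos: [483.4, -157.9, 142.1]
eef_rot: [3.141, -0.002, 0.247]
wrist_force: [-4.0, 1.5, 11.2]
finger_gap: 44.9
finger_force: 55.0
```

```bash
python3 -m jog '[[40,[0,0,0.01],0],[40,[0,0,0.01],0],[40,[0,0,0],0]]'
```

```text
clock: 8.9
eef_pos: [483.4, -157.9, 141.1]
eef_rot: [3.141, -0.002, 0.247]
wrist_force: [-3.2, 2.1, 11.3]
finger_gap: 45.6
finger_force: 55.0
```

```bash
python3 -m jog '[[40,[0,0,0.01],0],[40,[0,0,0],0]]'
```

```text
clock: 9.1
eef_pos: [483.4, -157.9, 140.7]
eef_rot: [3.141, -0.002, 0.247]
wrist_force: [-4.1, 1.6, 12.5]
finger_gap: 45.8
finger_force: 55.0
```

```bash
python3 -m jog '[[40,[0,0,0.01],0],[40,[0,0,0],0],[40,[0,0,0],0]]'
```

```text
clock: 9.4
eef_pos: [483.4, -157.9, 140.2]
eef_rot: [3.141, -0.002, 0.247]
wrist_force: [-4.5, 2.7, 11.1]
finger_gap: 45.5
finger_force: 55.0
```

```bash
python3 -m jog '[[40,[0,0,0.01],0],[40,[0,0,0],0],[40,[0,0,0],0]]'
```

```text
clock: 9.7
eef_pos: [483.4, -157.9, 139.9]
eef_rot: [3.141, -0.002, 0.247]
wrist_force: [-4.9, 2.9, 14.3]
finger_gap: 45.5
finger_force: 55.0
```

```bash
python3 -m jog '[[40,[0,0,0.01],0],[40,[0,0,0],0],[40,[0,0,0],0]]'
python3 - <<'E'
from h import *
print(np.mean([ (camera("top"),read_state()["wrist_force"])[1] for _ in range(4)],0))
E
```

```text
clock: 10.0
eef_pos: [483.4, -157.9, 139.9]
eef_rot: [3.141, -0.002, 0.247]
wrist_force: [-6.8, 2.9, 20.1]
finger_gap: 45.5
finger_force: 55.0
[-7.23239073  3.32139112 19.58315482]
```

```bash
python3 -m jog '[[40,[-0.008,0,0],0],[40,[0,0,0],-0.02],[40,[0,0,0],-0.02],[40,[0,0,0],0]]'; python3 -c "
from cell import *;s=read_state();print(s['moment'],s['wrist_force'])"
```

```text
clock: 10.6
eef_pos: [483.7, -158.1, 139.9]
eef_rot: [3.139, -0.004, 0.375]
wrist_force: [-2.3, 2.4, 16.3]
finger_gap: 45.6
finger_force: 55.0
[0.51220334 0.34462495 0.03578981] [-2.3122127   2.41667152 16.28805752]
```

```bash
python3 -m jog '[[40,[0,0,0.004],-0.02],[40,[0,0,0],-0.02],[40,[0,0,0],-0.02],[40,[0,0,0],-0.02],[40,[0,0,0],0]]'; python3 -c "
from cell import *;s=read_state();print(s['moment'],s['wrist_force'])"
```

```text
clock: 11.1
eef_pos: [483.9, -157.7, 139.9]
eef_rot: [3.139, -0.004, 0.626]
wrist_force: [-0.7, 5.6, 19.2]
finger_gap: 45.4
finger_force: 55.0
[1.08108657 0.23761576 0.01563828] [-0.7153199   5.63364387 19.23010743]
```

```bash
python3 -m jog '[[40,[0,0.008,0],-0.02],[40,[0,0,0],-0.02],[40,[0,0,0],-0.02],[40,[0,0,0],-0.02],[40,[0,0,0],0]]'; python3 -m jog '[[40,[0,0,0],-0.02],[40,[0,0,0],-0.02],[40,[0,0,0],-0.02],[40,[0,0,0],0]]';python3 -c "
from cell import *;s=read_state();print(s['moment'],s['wrist_force'])"
```

```text
clock: 11.6
eef_pos: [483.9, -157.8, 139.9]
eef_rot: [3.139, -0.003, 0.878]
wrist_force: [-3.2, 8.4, 19.1]
finger_gap: 45.7
finger_force: 55.0
clock: 12.0
eef_pos: [483.8, -157.8, 139.9]
eef_rot: [3.139, -0.002, 1.066]
wrist_force: [-3.4, 8.6, 20.7]
finger_gap: 45.3
finger_force: 55.0
[ 1.49852897  0.79276401 -0.01835565] [-3.40385009  8.63038165 20.69788334]
```

```bash
python3 -m jog '[[40,[0.012,-0.008,0],0],[40,[0,0,-0.02],0],[40,[0,0,-0.02],0],[40,[0,0,-0.02],0],[40,[0,0,0],0]]';python3 -m jog '[[40,[0,0,-0.02],0],[40,[0,0,-0.03],0],[40,[0,0,-0.03],0],[40,[0,0,-0.03],0],[40,[0,0,0],0]]'
```

```text
clock: 12.5
eef_pos: [483.8, -157.7, 142.2]
eef_rot: [3.138, -0.001, 1.064]
wrist_force: [1.6, 0.8, 10.3]
finger_gap: 45.6
finger_force: 55.0
clock: 13.0
eef_pos: [483.8, -157.7, 147.6]
eef_rot: [3.138, -0.001, 1.064]
wrist_force: [1.2, 0.8, 9.1]
finger_gap: 45.4
finger_force: 55.0
```

```bash
python3 -m jog '[[40,[0,0,-0.04],0],[40,[0,0,-0.04],0],[40,[0,0,-0.04],0],[40,[0,0,-0.04],0],[40,[0,0,0],0]]'
```

```text
clock: 13.5
eef_pos: [482.6, -157.7, 154.3]
eef_rot: [-3.142, -0.0, 1.064]
wrist_force: [0.2, -0.6, -0.4]
finger_gap: 45.8
finger_force: 55.0
```

```bash
python3 -m jog '[[40,[0,0,-0.15],0],[40,[0,0,-0.3],0],[40,[0,0,-0.4],0],[40,[0,0,-0.4],0],[40,[0,0,-0.3],0],[40,[0,0,-0.1],0],[40,[0,0,0],0]]'
python3 - <<'E'
from h import *
im=camera("scene")
cv2.imwrite("pics/s3.png",cv2.cvtColor(cv2.resize(im[70:220,220:420],None,fx=4,fy=4),cv2.COLOR_RGB2BGR))
E
```

```text
clock: 14.2
eef_pos: [482.7, -157.8, 237.1]
eef_rot: [3.141, -0.0, 1.064]
wrist_force: [-0.2, 0.7, -0.8]
finger_gap: 45.7
finger_force: 55.0
```

View pics/s3.png

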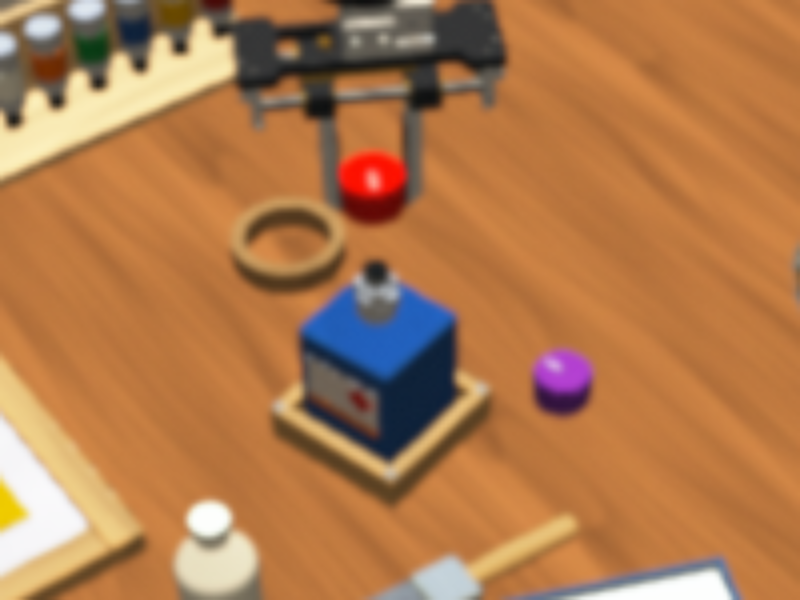

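The cap hangs level in the fingers at (373,185), and the neck and black seal are exposed below it at (376,290). Next I carry it to the tray.

```bash
python3 -m jog '[[40,[0.15,-0.09,0],0],[40,[0.3,-0.17,0],0],[40,[0.4,-0.235,0],0],[40,[0.4,-0.235,0],0],[40,[0.4,-0.235,0],0],[40,[0.4,-0.235,0],0],[40,[0.4,-0.235,0],0],[40,[0.4,-0.235,0],0],[40,[0.4,-0.235,0],0],[40,[0.4,-0.235,0],0],[40,[0.4,-0.235,0],0],[40,[0.4,-0.235,0],0],[40,[0.4,-0.235,0],0],[40,[0.4,-0.235,0],0],[40,[0.2,-0.12,0],0],[40,[0.1,-0.06,0],0],[40,[0,0,0],0],[40,[0,0,0],0]]'
python3 - <<'E'
from h import *
im=camera("scene")
cv2.imwrite("pics/s4.png",cv2.cvtColor(cv2.resize(im[130:280,280:480],None,fx=3,fy=3),cv2.COLOR_RGB2BGR))
x=read_state();p=x["eef_pos"]
# where would the cap sit on the floor: bottom at TCP-? 
for dz in (0,): 
    q=proj("scene",cyl(np.array([p[0],p[1],p[2]-4+30])));print(hullbox(q))
hsv=cv2.cvtColor(im,cv2.COLOR_RGB2HSV).astype(int)
m=((hsv[...,0]<6)|(hsv[...,0]>170))&(hsv[...,1]>170)&(hsv[...,2]>60)
q=hullbox(q);m=near(m,[q[:2].mean(),q[2:].mean(),16,16],6);print(bbox(m))
E
```

```text
clock: 16.05
eef_pos: [474.9, 163.4, 236.6]
eef_rot: [-3.141, 0.0, 1.063]
wrist_force: [0.0, 0.5, -1.4]
finger_gap: 46.1
finger_force: 55.0
[380.40141737 400.28625809 172.24234285 194.26547091]
[382.5 401.5 173.5 193.5]
```

View pics/s4.png

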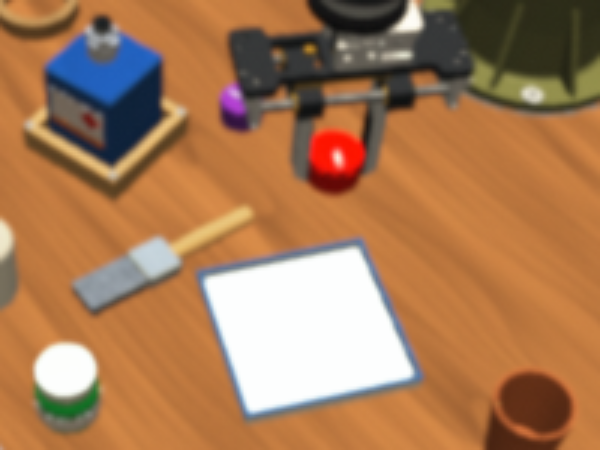

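The cap is held at (336,160) in the crop and its image matches the predicted position. The gripper is over the tray centre, so I can lower it.

```bash
python3 -m jog '[[40,[0,0,0.15],0],[40,[0,0,0.3],0],[40,[0,0,0.4],0],[40,[0,0,0.4],0],[40,[0,0,0.4],0],[40,[0,0,0.4],0],[40,[0,0,0.4],0],[40,[0,0,0.4],0],[40,[0,0,0.4],0],[40,[0,0,0.3],0],[40,[0,0,0.2],0],[40,[0,0,0.15],0],[40,[0,0,0.1],0],[40,[0,0,0.1],0],[40,[0,0,0.1],0],[40,[0,0,0.05],0],[40,[0,0,0],0],[40,[0,0,0],0]]'
```

```text
clock: 17.9
eef_pos: [475.0, 164.1, 24.4]
eef_rot: [3.141, -0.0, 1.064]
wrist_force: [0.7, -0.4, 0.0]
finger_gap: 45.5
finger_force: 55.0
```

```bash
python3 -m jog '[[40,[0,0,0.04],0],[40,[0,0,0.04],0],[40,[0,0,0.04],0],[40,[0,0,0.04],0],[40,[0,0,0.04],0],[40,[0,0,0.02],0],[40,[0,0,0],0]]'; python3 -m jog '[[40,[0,0,0.02],0],[40,[0,0,0.01],0],[40,[0,0,0],0]]'; python3 -m jog '[[40,[0,0,0.02],0],[40,[0,0,0],0]]'
```

```text
clock: 18.6
eef_pos: [474.9, 164.0, 13.1]
eef_rot: [-3.141, 0.0, 1.064]
wrist_force: [0.8, 0.7, -1.2]
finger_gap: 45.7
finger_force: 55.0
clock: 18.9
eef_pos: [474.9, 164.0, 11.7]
eef_rot: [-3.142, 0.0, 1.064]
wrist_force: [-1.2, 0.3, -0.0]
finger_gap: 45.5
finger_force: 55.0
clock: 19.1
eef_pos: [474.9, 164.0, 10.6]
eef_rot: [-3.142, 0.0, 1.064]
wrist_force: [-0.0, -0.5, -1.3]
finger_gap: 45.4
finger_force: 55.0
```

```bash
python3 -m jog '[[40,[0,0,0.01],0],[40,[0,0,0.01],0],[40,[0,0,0],0]]'; python3 -m jog '[[40,[0,0,0.01],0],[40,[0,0,0.01],0],[40,[0,0,0],0]]'
```

```text
clock: 19.4
eef_pos: [474.9, 164.0, 9.7]
eef_rot: [-3.141, 0.0, 1.064]
wrist_force: [-0.6, 0.1, -0.6]
finger_gap: 45.8
finger_force: 55.0
clock: 19.7
eef_pos: [474.9, 164.0, 8.7]
eef_rot: [-3.141, 0.0, 1.064]
wrist_force: [-0.7, -0.3, -0.4]
finger_gap: 45.1
finger_force: 55.0
```

```bash
python3 -m jog '[[40,[0,0,0.01],0],[40,[0,0,0],0]]'
```

```text
clock: 19.9
eef_pos: [474.9, 164.0, 8.2]
eef_rot: [-3.142, 0.0, 1.064]
wrist_force: [-0.3, -0.9, -0.8]
finger_gap: 45.3
finger_force: 55.0
```

```bash
python3 -m jog '[[40,[0,0,0.01],0],[40,[0,0,0],0]]'
```

```text
clock: 20.1
eef_pos: [475.0, 164.0, 7.8]
eef_rot: [3.142, -0.0, 1.064]
wrist_force: [-0.8, 0.1, 1.0]
finger_gap: 45.5
finger_force: 55.0
```

```bash
python3 -m jog '[[40,[0,0,0.01],0],[40,[0,0,0],0]]'
```

```text
clock: 20.3
eef_pos: [475.0, 164.1, 7.8]
eef_rot: [3.142, -0.0, 1.064]
wrist_force: [-3.2, -0.9, 9.6]
finger_gap: 45.5
finger_force: 55.0
```

```bash
python3 -m jog '[[40,[0,0,0.01],0],[40,[0,0,0],0]]'
```

```text
clock: 20.5
eef_pos: [475.0, 164.1, 7.8]
eef_rot: [3.142, -0.0, 1.064]
wrist_force: [-6.2, -2.3, 17.8]
finger_gap: 45.7
finger_force: 55.0
```

```bash
python3 -m jog '[[40,[0,0,-0.01],0],[40,[0,0,-0.009],0],[40,[0,0,0],0]]' 55;  python3 -m jog '[[44,[0,0,0],0],[46,[0,0,0],0],[48,[0,0,0],0],[52,[0,0,0],0],[58,[0,0,0],0],[66,[0,0,0],0],[66,[0,0,0],0],[66,[0,0,0],0]]' 8
```

```text
clock: 20.8
eef_pos: [475.0, 164.0, 7.8]
eef_rot: [3.141, -0.0, 1.064]
wrist_force: [-1.0, -0.1, 4.1]
finger_gap: 45.3
finger_force: 55.0
clock: 21.6
eef_pos: [474.9, 164.0, 7.7]
eef_rot: [-3.142, 0.0, 1.064]
wrist_force: [-0.2, 0.7, 0.3]
finger_gap: 66.0
finger_force: 0.0
```

```bash
python3 -m jog '[[66,[0,0,-0.05],0],[66,[0,0,-0.1],0],[66,[0,0,-0.2],0],[66,[0,0,-0.4],0],[66,[0,0,-0.6],0],[66,[0,0,-0.8],0],[66,[0,0,-0.8],0],[66,[0,0,-0.8],0],[66,[0,0,-0.6],0],[66,[0,0,-0.3],0],[66,[0,0,0],0],[66,[0,0,0],0]]'
python3 - <<'E'
from h import *
im=camera("scene")
cv2.imwrite("pics/s5.png",cv2.cvtColor(cv2.resize(im[110:330,240:490],None,fx=2.5,fy=2.5),cv2.COLOR_RGB2BGR))
E
```

```text
clock: 22.8
eef_pos: [474.6, 163.9, 239.9]
eef_rot: [-3.141, 0.0, 1.064]
wrist_force: [0.1, 0.7, -0.4]
finger_gap: 65.9
finger_force: 0.0
```

View pics/s5.png

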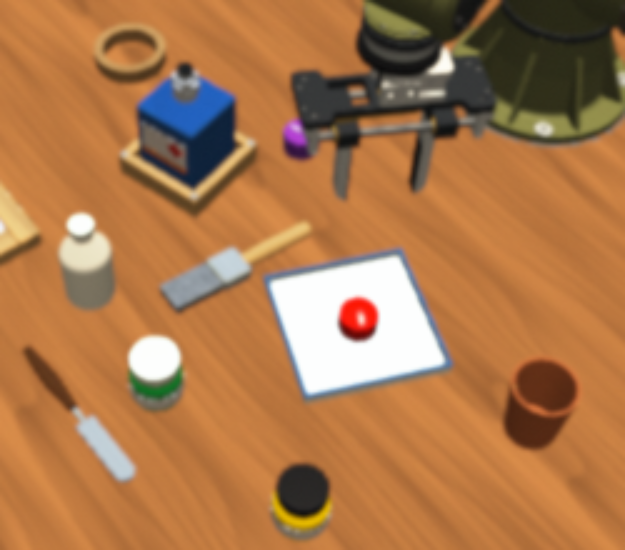

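The red cap sits top up in the middle of the tray at (358,318). The gripper is clear of everything and the other things look undisturbed.

```bash
python3 -c "
from cell import *;print(sign_off())"
```

```text
the job is handed in; nothing more can be done
None
```

The red cap is off the can and standing top up in the white tray, with a measured push of about 21 N at most (limit 27 N); the job was handed in at about 23 s, and no verdict was shown.

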